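# Mirror the row of bench tools for a left-handed colleague

## Task

A left-handed colleague is taking over the bench: move the four tools (spatula, forceps, marker, pen) from the row of separate blue cradles on the dark plate to the empty notched rack, in the reverse left-to-right order, so that the tool at the left end of the cradles comes to lie in the rightmost place of the rack, and so on for all four. Lay each tool straight across both rails, one in each pair of notches, level and with the middle of its grip mid-way between the rails, and leave all four lying there released and still.

Things in the scene. Friction and masses are not known exactly. Their poses are not given: they have to be found in the camera images.
- spatula_centre (a point): Steel spatula, 180 mm long: dark handle 90 mm long, 8 mm wide, 8 mm high, then a thin blade, which points to +x, at first away from the robot. 30 g. The point: on the handle 48 mm from its end (42 mm from the mid-length), half-way up; it balances near there. This point must lie mid-way between the rails, so that both carry the handle. x along it, z up.
- forceps_centre (a point): Steel forceps, 125 mm long, at most 12 mm wide, 10 mm high, about 25 g. The point: its middle, half-way up (5 mm over its underside), where it balances and can be gripped. x along it, z up.
- marker_centre (a point): Thick marker with a white barrel and dark cap, 138 mm long, 15 mm thick (8 mm between the fingers at the barrel), about 16 g. The point: near mid-length, half-way up (6 mm over its support), where it balances. x along it, z up.
- pen_centre (a point): Thin ball pen with a white barrel and blue end, 142 mm long, 8 to 10 mm thick, about 12 g. The point: near mid-length, half-way up (4 mm over its support), where it balances. x along it, z up.
- notched_rack: Target: fixed empty rack, base 96 mm (x) by 250 mm (y), white, with two blue rails (white between the notches) 8 mm thick along y at x = -30 and +30 mm. Each has four notches at y = -90, -30, +30, +90 mm, 30 mm wide, 10 mm deep, floors 55 mm and rail tops 65 mm above the bench. Origin: centre of its underside; x points away from the robot, y to the robot's left, within 0.2 rad.
- base_plate: Fixed flat dark steel plate, 110 mm (x) by 250 mm (y), carrying the row of four cradles at y = -90, -30, +30, +90 mm; which cradle is where changes, and plate and rack may change sides. Origin: centre of its underside, on the bench; x points away from the robot, y to the robot's left, within 0.2 rad.
- spatula_cradle: Blue cradle with white notch cheeks, screwed to the base plate, on which the spatula lies at the start: it marks the spatula's place in the row. 90 mm (x) by 50 mm (y); two cross-bars 8 mm thick at x = -30 and +30 mm, each with a notch 30 mm wide, 10 mm deep, floor 50 mm above the origin. Origin: centre of its underside, 5 mm above the bench.
- forceps_cradle: Blue cradle with white notch cheeks, screwed to the base plate, on which the forceps lies at the start: it marks the forceps's place in the row. 90 mm (x) by 50 mm (y); two cross-bars 8 mm thick at x = -30 and +30 mm, each with a notch 30 mm wide, 10 mm deep, floor 50 mm above the origin. Origin: centre of its underside, 5 mm above the bench.
- marker_cradle: Blue cradle with white notch cheeks, screwed to the base plate, on which the marker lies at the start: it marks the marker's place in the row. 90 mm (x) by 50 mm (y); two cross-bars 8 mm thick at x = -30 and +30 mm, each with a notch 30 mm wide, 10 mm deep, floor 50 mm above the origin. Origin: centre of its underside, 5 mm above the bench.
- pen_cradle: Blue cradle with white notch cheeks, screwed to the base plate, on which the thin pen lies at the start: it marks the thin pen's place in the row. 90 mm (x) by 50 mm (y); two cross-bars 8 mm thick at x = -30 and +30 mm, each with a notch 30 mm wide, 10 mm deep, floor 50 mm above the origin. Origin: centre of its underside, 5 mm above the bench.

How it is judged:
At the end, for the whole second after the job is handed in: Each tool lies in the rack place mirroring its start (y in the rack = minus its cradle's y on the plate, within 13 mm), its given point within 20 mm of mid-way between the rails and 53 to 66 mm up, level within 0.1 rad, along the rack's x within 0.25 rad (either way round), released and at rest (x of spatula_centre in the frame of notched_rack between -0.02 and 0.02 m and z of spatula_centre in the frame of notched_rack between 0.053 and 0.066 m and angle between spatula_centre's own x axis and vertical between 1.4708 and 1.6708 rad and angle between the x axis of each of spatula_centre, forceps_centre, marker_centre, pen_centre and the x axis of notched_rack, either way round below 0.25 rad and linear speed of each of spatula, forceps, marker, pen below 0.02 m/s and ((y of spatula_cradle in the frame of base_plate between -0.11 and -0.07 m and y of spatula_centre in the frame of notched_rack between 0.077 and 0.103 m) or (y of spatula_cradle in the frame of base_plate between -0.05 and -0.01 m and y of spatula_centre in the frame of notched_rack between 0.017 and 0.043 m) or (y of spatula_cradle in the frame of base_plate between 0.01 and 0.05 m and y of spatula_centre in the frame of notched_rack between -0.043 and -0.017 m) or (y of spatula_cradle in the frame of base_plate between 0.07 and 0.11 m and y of spatula_centre in the frame of notched_rack between -0.103 and -0.077 m)) and x of forceps_centre in the frame of notched_rack between -0.02 and 0.02 m and z of forceps_centre in the frame of notched_rack between 0.053 and 0.066 m and angle between forceps_centre's own x axis and vertical between 1.4708 and 1.6708 rad and ((y of forceps_cradle in the frame of base_plate between -0.11 and -0.07 m and y of forceps_centre in the frame of notched_rack between 0.077 and 0.103 m) or (y of forceps_cradle in the frame of base_plate between -0.05 and -0.01 m and y of forceps_centre in the frame of notched_rack between 0.017 and 0.043 m) or (y of forceps_cradle in the frame of base_plate between 0.01 and 0.05 m and y of forceps_centre in the frame of notched_rack between -0.043 and -0.017 m) or (y of forceps_cradle in the frame of base_plate between 0.07 and 0.11 m and y of forceps_centre in the frame of notched_rack between -0.103 and -0.077 m)) and x of marker_centre in the frame of notched_rack between -0.02 and 0.02 m and z of marker_centre in the frame of notched_rack between 0.053 and 0.066 m and angle between marker_centre's own x axis and vertical between 1.4708 and 1.6708 rad and ((y of marker_cradle in the frame of base_plate between -0.11 and -0.07 m and y of marker_centre in the frame of notched_rack between 0.077 and 0.103 m) or (y of marker_cradle in the frame of base_plate between -0.05 and -0.01 m and y of marker_centre in the frame of notched_rack between 0.017 and 0.043 m) or (y of marker_cradle in the frame of base_plate between 0.01 and 0.05 m and y of marker_centre in the frame of notched_rack between -0.043 and -0.017 m) or (y of marker_cradle in the frame of base_plate between 0.07 and 0.11 m and y of marker_centre in the frame of notched_rack between -0.103 and -0.077 m)) and x of pen_centre in the frame of notched_rack between -0.02 and 0.02 m and z of pen_centre in the frame of notched_rack between 0.053 and 0.066 m and angle between pen_centre's own x axis and vertical between 1.4708 and 1.6708 rad and ((y of pen_cradle in the frame of base_plate between -0.11 and -0.07 m and y of pen_centre in the frame of notched_rack between 0.077 and 0.103 m) or (y of pen_cradle in the frame of base_plate between -0.05 and -0.01 m and y of pen_centre in the frame of notched_rack between 0.017 and 0.043 m) or (y of pen_cradle in the frame of base_plate between 0.01 and 0.05 m and y of pen_centre in the frame of notched_rack between -0.043 and -0.017 m) or (y of pen_cradle in the frame of base_plate between 0.07 and 0.11 m and y of pen_centre in the frame of notched_rack between -0.103 and -0.077 m))); the robot touches nothing.
It also fails if it takes over 104 s, if anything falls off the work surface, if the arm or the gripper's body presses on something with over 40 N, if the wrist force passes 120 N, or if a joint passes its speed limit or range.

## Robot

A 6-joint arm with a two-finger parallel gripper is mounted at the origin on a cart in front of the work surface, level with it; the furniture and walls round the work are solid. World frame = base frame: x ahead of the robot, y to its left, z up, the work surface at z = 0. Lengths are in m, angles in rad, forces in N, time in s.
With the tool pointing down it reaches from about 0.375 to 0.9 m from the base axis. Payload 3.1 kg.
Tool frame: the origin (TCP) lies midway between the tips of the shut fingers; the grasp point (between the pads) lies 19 mm behind it (manip.grasp_offset is the distance from the TCP to the grasp point, in m); z points along the fingers, y is the line along which they close (so a half turn about z gives the same grasp; the last joint's range is limited). The gripper opens to 85 mm and grips with 20 to 120 N. Pads are 22 mm wide; open, the fingers measure 114 mm over their backs; the gripper's body (76 mm by 85 mm) begins 54 mm behind the grasp point. The pads swing forward as they close: fully open they stand 13 mm farther back than shut.
Start: joints at [1.042, 0.527, 1.433, -0, 1.181, -0.178], TCP at [0.214, 0.587, 0.231] pointing down, gripper open.
Joint ranges: [-3.08, 3.08], [-0.75, 2.2], [0.22, 2.44], [-1.43, 4.57], [0, 2.65], [-2.85, 2.85]. Speed limits (rad/s): [2.79, 2.79, 3.14, 3.14, 3.14, 3.14].

## Interface

Orientations are given as a unit quaternion [x, y, z, w].
In Python, from station import sensors, cams, order, manip gives the robot as it stands.
- The arm moves only by the tool move_arm, never from a script. Its argument "targets" is a list of rows, each an object of numbers: "dx", "dy", "dz": the shift along the world's x, y, z normalised to -1 to 1, where 1 is 25 mm; "rx", "ry", "rz": the turn, a rotation vector about the world's x, y, z normalised to -1 to 1, where 1 is 30 degrees. A call has exactly 10 rows; each row shifts and turns the commanded pose from where the row before left it; what a row does not reach is not made up. A row lasts 1/8 s, in which the tool goes at most 62.5 mm and 10.7 degrees, less where a joint would pass 70% of its speed; a pose out of reach is approached as far as the arm can. A call with a number of a shift or a turn outside -1 to 1 is refused whole. A call with a gripper value outside its range is refused whole. "claw" is the opening in per cent of the stroke, from 0 (shut) to 100 (fully open), set as the call begins (left out, the last holds). The fingers move at their own pace and stop on an object; "newtons" is the grip in N (left out, the last holds). Time passes only in rows, so rows that do not move let the fingers close, or fill a call up. It gives the time, the measured TCP pose, the force, the opening and the grip force at its end, in the units of the state.
- sensors.sense(): the state, without advancing time (a new reading comes with each control period).
- cams.snapshot(name): name is "scene" or "top"; returns the picture (480x640x3 uint8, red, green, blue); there is no depth.
- cams.camera_model(name): a dict with "fx", "fy", "cx", "cy" (pixels), "extrinsics" (4x4, takes a point from world to camera coordinates). Camera axes: x right, y down, z forward; pixel columns grow to the right and rows downward; lengths in m; the calibration is good to about 2 mm. A picture is of the moment at which its call begins. camera_model takes no time and is no camera call.
- order.sign_off(): hands the job in; it is judged then, once.
The state is a dict: "t": time; "q": joint angles; "qd": joint speeds; "tau": joint torques, N m; "tcp_pos": TCP position; "tool_rot": TCP orientation; "force": force on the tool from outside, world axes, zero at the start; "ft_torque": the same for the moment, N m; "finger_gap": opening from 0.0 (shut) to 1.0 (fully open); "gripper_force": force on a finger pad.
Only numpy, scipy, OpenCV 4.12 (cv2) and the standard library are available. Lean on these libraries where they do the work, as an engineer would, in place of code of your own. Each camera call takes 0.05 s, during which the arm holds its last target. There are 200 camera calls.

## Working session

There is one attempt and no reset: what is moved stays moved. The work goes in short steps, Python scripts to look and compute and a tool call to move; the robot and the scene stay as the last step left them, time stands still between calls to the robot, and variables do not carry over. Pictures are saved under pics/ and viewed, at most 14 in all, crops included, and the job is handed in when it is done.

Besides the shell and the picture viewer there is one more tool, called after "Emit:" by a JSON object that holds its "method" and its "body", one argument or row to a line. move_arm: Moves the arm, as the interface text tells. Scaled input: -1 to 1 covers 25 mm each way for a shift and 30 degrees each way for a turn. Its arguments: {"type":"object","properties":{"targets":{"type":"array"},"claw":{"type":"number"},"newtons":{"type":"number"}},"required":["targets"]}

```bash
mkdir -p pics; ls
python3 - <<'E'
from station import sensors,cams,manip
import cv2,numpy as np
np.set_printoptions(precision=4,suppress=True)
for n in("scene","top"):
    im=cams.snapshot(n); cv2.imwrite(f"pics/{n}0.png",im[:,:,::-1]); 
    m=cams.camera_model(n); print(n,m["fx"],m["fy"],m["cx"],m["cy"]);print(np.array(m["extrinsics"]))
s=sensors.sense(); print(s["t"],s["tcp_pos"],s["tool_rot"],s["finger_gap"],s["force"],manip.grasp_offset)
E
```

```text
pics
scene 608.21537281339 608.21537281339 318.55355600535154 242.20051300820634
[[ 0.5073 -0.8615 -0.0215 -0.3628]
 [-0.511  -0.2806 -0.8125  0.3178]
 [ 0.6939  0.4231 -0.5826  0.8118]
 [ 0.      0.      0.      1.    ]]
top 470.00882217425834 470.00882217425834 308.98549532647326 229.9491360588783
[[ 0.0181 -0.9989 -0.0428 -0.0964]
 [-0.9907 -0.0121 -0.1354  0.5466]
 [ 0.1347  0.0449 -0.9899  0.8382]
 [ 0.      0.      0.      1.    ]]
0.1 [0.2138 0.5866 0.2304] [ 0.174   0.9847 -0.0009 -0.0003] 0.9988803763661047 [ 0.6525  0.46   -0.5678] 0.0187
```

View pics/top0.png

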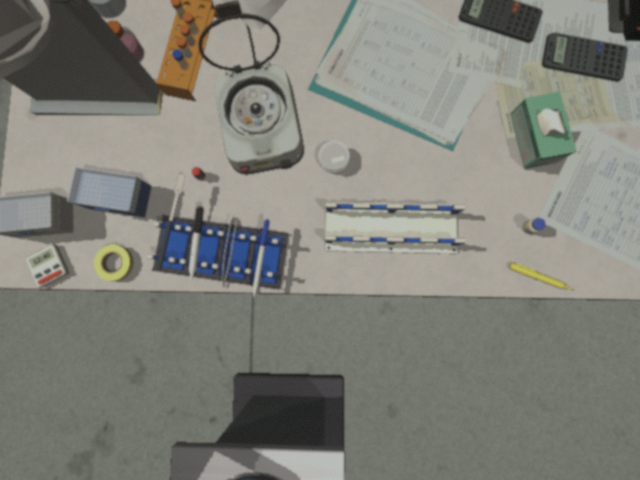

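View pics/scene0.png

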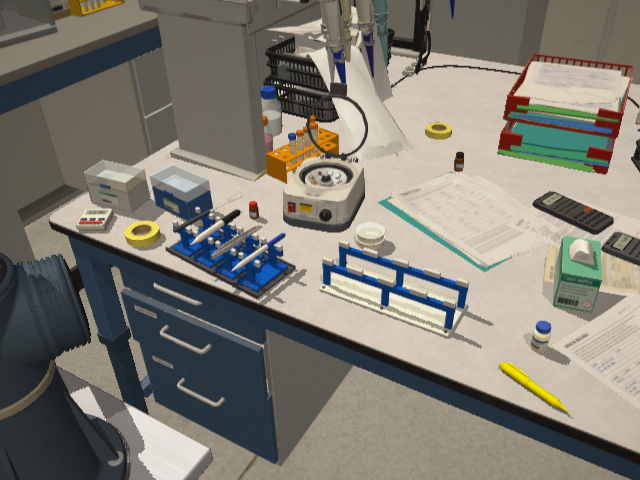

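The top view shows the cradle plate at about (155-290, 220-290). Left to right it holds the spatula (blade at 178,190), marker (dark cap at 198,215), forceps (230,250) and pen (blue end at 266,225). The rack is at (325-460, 205-252). I'll zoom in on both.

```bash
cat > h.py <<'E'
import numpy as np,cv2
from station import sensors,cams
np.set_printoptions(precision=4,suppress=True)
def ray(n,uv,z):
    m=cams.camera_model(n);E=np.array(m["extrinsics"]);R,t=E[:3,:3],E[:3,3]
    uv=np.atleast_2d(np.float64(uv));d=np.c_[(uv[:,0]-m["cx"])/m["fx"],(uv[:,1]-m["cy"])/m["fy"],np.ones(len(uv))]@R
    c=-R.T@t; return c+d*((z-c[2])/d[:,2])[:,None]
def proj(n,P):
    m=cams.camera_model(n);E=np.array(m["extrinsics"]);p=np.atleast_2d(P)@E[:3,:3].T+E[:3,3]
    return np.c_[m["fx"]*p[:,0]/p[:,2]+m["cx"],m["fy"]*p[:,1]/p[:,2]+m["cy"]]
def crop(src,dst,x0,y0,x1,y1,k):
    im=cv2.imread(src)[y0:y1,x0:x1]; im=cv2.resize(im,None,fx=k,fy=k,interpolation=cv2.INTER_CUBIC)
    for i in range(0,x1-x0,20): cv2.putText(im,str(x0+i),(i*k,8),0,.35,(0,255,255),1);cv2.line(im,(i*k,8),(i*k,14),(0,255,255),1)
    for i in range(0,y1-y0,20): cv2.putText(im,str(y0+i),(0,i*k+4),0,.35,(0,255,255),1)
    cv2.imwrite(dst,im)
E
python3 - <<'E'
from h import *
crop("pics/top0.png","pics/c1.png",145,165,300,305,4)
crop("pics/top0.png","pics/c2.png",315,190,475,265,5)
print(ray("top",[[220,255],[393,228]],0.0))
E
```

```text
[[ 0.5017  0.085   0.    ]
 [ 0.5585 -0.2478  0.    ]]
```

View pics/c1.png

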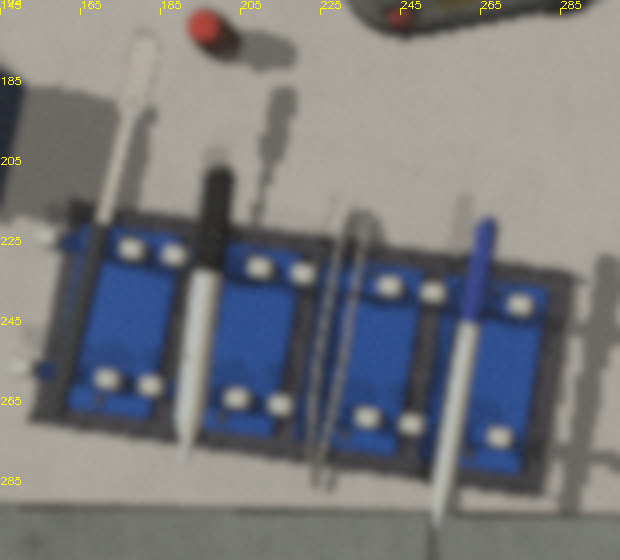

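View pics/c2.png

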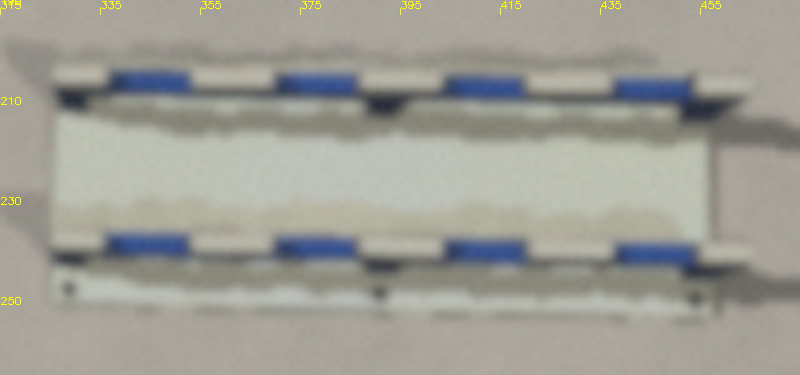

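The zooms show the tools clearly. Spatula handle runs (157,266)→(171,220), marker (191,279)→(199,206), forceps (225,286)→(233,222), pen (254,293)→(266,221). The rack's eight notch floors are blue, centred near (345,206) to (446,241).

Run:
```python
from h import *
im=cv2.imread("pics/top0.png");hsv=cv2.cvtColor(im,cv2.COLOR_BGR2HSV)
def blobs(m,x0,y0,x1,y1,a0):
    z=np.zeros_like(m);z[y0:y1,x0:x1]=m[y0:y1,x0:x1]
    n,l,st,c=cv2.connectedComponentsWithStats(z);return [c[i] for i in range(1,n) if st[i,4]>=a0]
b=np.array(blobs(cv2.inRange(hsv,(100,110,60),(130,255,255)),320,195,470,262,15))
P=ray("top",b,.055);o=np.argsort(-P[:,1]);P=P[o];print("notches\n",P[:,:2])
c=P[:,:2].mean(0)
N=P[:,:2];far=N[N[:,0]>c[0]];near=N[N[:,0]<=c[0]]
print("pitch",np.diff(far,axis=0),np.diff(near,axis=0),"rail gap",far.mean(0)-near.mean(0))
d=(far[0]-far[-1]+near[0]-near[-1]);yaw=np.arctan2(-d[0],d[1]);print("rack c",c,"yaw",yaw)
# cheeks (white, bright low-sat spots on the cradles)
w=np.array(blobs(cv2.inRange(hsv,(0,0,150),(180,70,255)),165,222,292,275,4)); print("cheeks px\n",w)
print(ray("top",w,.065)[:,:2])
C=np.array([[154,270],[163,216],[289,234],[281,288]]);Q=ray("top",C,.005)[:,:2];print("plate corners",Q,Q.mean(0))
for n,a,bb,z in(("spat",(157.5,266),(171,220.5),.059),("mark",(191,279),(199.5,206),.061),("forc",(225.5,286.5),(234,221),.060),("pen",(254,293.5),(266.5,220.5),.059)):
    p=ray("top",[a,bb],z)[:,:2];v=p[1]-p[0];print(n,p.ravel(),"len",np.hypot(*v),"mid",p.mean(0),"ang",np.arctan2(v[1],v[0]))
```

```text
notches
 [[ 0.59   -0.1535]
 [ 0.53   -0.1541]
 [ 0.53   -0.2133]
 [ 0.5891 -0.2145]
 [ 0.5294 -0.2741]
 [ 0.5894 -0.2743]
 [ 0.529  -0.3345]
 [ 0.5882 -0.335 ]]
pitch [[-0.0009 -0.061 ]
 [ 0.0004 -0.0597]
 [-0.0013 -0.0608]] [[ 0.     -0.0593]
 [-0.0007 -0.0608]
 [-0.0004 -0.0603]] rail gap [ 0.0596 -0.0003]
rack c [ 0.5594 -0.2442] yaw -0.007914201662218248
cheeks px
 [[250.1644 223.6438]
 [281.5279 226.1066]
 [177.3333 226.8889]
 [187.5    228.    ]
 [209.5    231.2   ]
 [192.9947 253.0798]
 [219.8333 232.9167]
 [241.4167 235.9167]
 [252.5    237.5   ]
 [290.5    240.    ]
 [274.5    240.8   ]
 [259.0421 260.6211]
 [287.     262.    ]
 [171.     259.    ]
 [182.     261.    ]
 [203.6364 264.0909]
 [214.5    265.8   ]
 [236.2    269.    ]
 [247.4545 270.6364]
 [269.5    273.5   ]
 [168.     274.    ]]
[[ 0.5541  0.0171]
 [ 0.5503 -0.0398]
 [ 0.5466  0.1501]
 [ 0.5448  0.1313]
 [ 0.5394  0.0907]
 [ 0.4993  0.1189]
 [ 0.5365  0.0717]
 [ 0.5316  0.0322]
 [ 0.5289  0.012 ]
 [ 0.5253 -0.0566]
 [ 0.5235 -0.0279]
 [ 0.4875 -0.0012]
 [ 0.4858 -0.0513]
 [ 0.488   0.1584]
 [ 0.4847  0.1381]
 [ 0.4798  0.0985]
 [ 0.477   0.0787]
 [ 0.4719  0.0394]
 [ 0.4694  0.019 ]
 [ 0.4649 -0.0206]
 [ 0.461   0.1623]]
plate corners [[ 0.4705  0.2109]
 [ 0.5761  0.1997]
 [ 0.5437 -0.0484]
 [ 0.4404 -0.0356]] [0.5077 0.0816]
spat [0.4754 0.1845 0.5591 0.1646] len 0.08605337432625132 mid [0.5172 0.1745] ang -0.233752818292771
mark [0.4529 0.1212 0.5863 0.1125] len 0.1336483670452793 mid [0.5196 0.1169] ang -0.06567305089965424
forc [0.4407 0.0584 0.5594 0.0478] len 0.11916154669523733 mid [0.5    0.0531] ang -0.08901546777355493
pen [ 0.4292  0.0069  0.5611 -0.0115] len 0.13319743361370429 mid [ 0.4951 -0.0023] ang -0.13846257580689236
```

Emit:
{"method": "move_arm", "body": {
  "targets": [
    {"dx":0.6,"dy":-0.8,"rz":0.022},
    {"dx":0.6,"dy":-0.8,"rz":0.022},
    {"dx":0.6,"dy":-0.8,"rz":0.022},
    {"dx":0.6,"dy":-0.8,"rz":0.022},
    {"dx":0.6,"dy":-0.8,"rz":0.022},
    {"dx":0.6,"dy":-0.8,"rz":0.022},
    {"dx":0.6,"dy":-0.8,"rz":0.022},
    {"dx":0.6,"dy":-0.8,"rz":0.022},
    {"dx":0.6,"dy":-0.8,"rz":0.022},
    {"dx":0.6,"dy":-0.8,"rz":0.022}
  ],
  "claw": 45,
  "newtons": 30
}}

```text
schema error: expected keys dx, dy, dz, rx, ry, rz
```

Emit:
{"method": "move_arm", "body": {
  "targets": [
    {"dx":0.6,"dy":-0.85,"dz":-0.3},
    {"dx":0.6,"dy":-0.85,"dz":-0.3},
    {"dx":0.6,"dy":-0.85,"dz":-0.3},
    {"dx":0.6,"dy":-0.85,"dz":-0.3},
    {"dx":0.6,"dy":-0.85,"dz":-0.3},
    {"dx":0.6,"dy":-0.85,"dz":-0.3},
    {"dx":0.6,"dy":-0.85,"dz":-0.3},
    {"dx":0.6,"dy":-0.85,"dz":-0.3},
    {"dx":0.25},
    {}
  ]
}}

```text
schema error: expected keys dx, dy, dz, rx, ry, rz
```

Emit:
{"method": "move_arm", "body": {
  "targets": [
    {"dx":0.6,"dy":-0.8,"dz":0,"rx":0,"ry":0,"rz":0.022},
    {"dx":0.6,"dy":-0.8,"dz":0,"rx":0,"ry":0,"rz":0.022},
    {"dx":0.6,"dy":-0.8,"dz":0,"rx":0,"ry":0,"rz":0.022},
    {"dx":0.6,"dy":-0.8,"dz":0,"rx":0,"ry":0,"rz":0.022},
    {"dx":0.6,"dy":-0.8,"dz":0,"rx":0,"ry":0,"rz":0.022},
    {"dx":0.6,"dy":-0.8,"dz":0,"rx":0,"ry":0,"rz":0.022},
    {"dx":0.6,"dy":-0.8,"dz":0,"rx":0,"ry":0,"rz":0.022},
    {"dx":0.6,"dy":-0.8,"dz":0,"rx":0,"ry":0,"rz":0.022},
    {"dx":0.6,"dy":-0.8,"dz":0,"rx":0,"ry":0,"rz":0.022},
    {"dx":0.6,"dy":-0.8,"dz":0,"rx":0,"ry":0,"rz":0.022}
  ],
  "claw": 45,
  "newtons": 30
}}

```text
t: 1.35
tcp_pos: [0.3643, 0.3863, 0.231]
tool_rot: [0.117, 0.993, -0.0, -0.0]
force: [0.1, -0.1, -0.7]
finger_gap: 0.445
gripper_force: 0.0
```

Emit:
{"method": "move_arm", "body": {
  "targets": [
    {"dx":0.7,"dy":-0.95,"dz":-0.3,"rx":0,"ry":0,"rz":0},
    {"dx":0.7,"dy":-0.95,"dz":-0.3,"rx":0,"ry":0,"rz":0},
    {"dx":0.7,"dy":-0.95,"dz":-0.3,"rx":0,"ry":0,"rz":0},
    {"dx":0.7,"dy":-0.95,"dz":-0.3,"rx":0,"ry":0,"rz":0},
    {"dx":0.7,"dy":-0.95,"dz":-0.3,"rx":0,"ry":0,"rz":0},
    {"dx":0.7,"dy":-0.95,"dz":-0.3,"rx":0,"ry":0,"rz":0},
    {"dx":0.7,"dy":-0.95,"dz":-0.3,"rx":0,"ry":0,"rz":0},
    {"dx":0.7,"dy":-0.95,"dz":-0.3,"rx":0,"ry":0,"rz":0},
    {"dx":0.65,"dy":-0.9,"dz":-0.3,"rx":0,"ry":0,"rz":0},
    {"dx":0,"dy":0,"dz":-0.5,"rx":0,"ry":0,"rz":0}
  ]
}}

```text
t: 2.6
tcp_pos: [0.5219, 0.1733, 0.151]
tool_rot: [0.118, 0.993, 0.0, 0.001]
force: [0.1, 0.6, -1.2]
finger_gap: 0.452
gripper_force: 0.0
```

Run:
```python
from h import *
im=cams.snapshot("scene");cv2.imwrite("pics/s1.png",im[:,:,::-1]);crop("pics/s1.png","pics/s1c.png",130,120,330,320,3)
s=sensors.sense();print(s["tcp_pos"],s["tool_rot"],s["force"])
```

```text
[0.5194 0.1739 0.1491] [ 0.118   0.993  -0.0003 -0.0018] [-1.1336 -0.6012 -0.5663]
```

View pics/s1c.png

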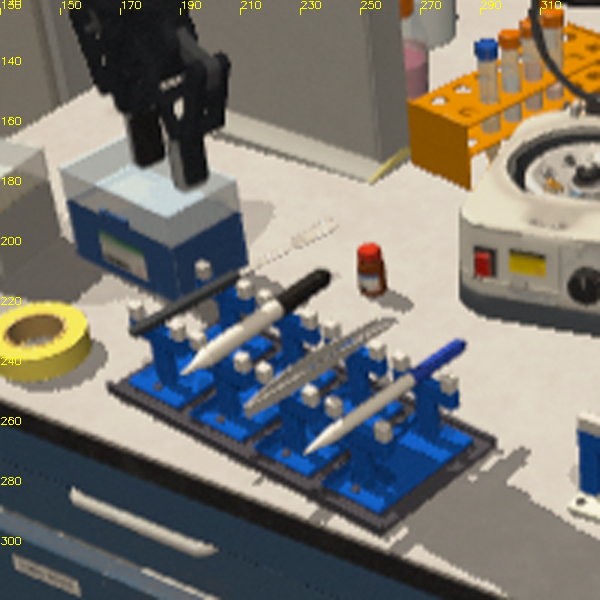

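Run:
```python
from h import *
E=np.array([[.4754,.1845,.059],[.5591,.1646,.059],[.4529,.1212,.061],[.5863,.1125,.061],[.4407,.0584,.06],[.5594,.0478,.06],[.4292,.0069,.059],[.5611,-.0115,.059]])
print(proj("scene",E)); print("box",ray("top",[[150,186],[140,215]],.06),ray("scene",[[191,220]],.0))
```

```text
[[173.9428 229.4389]
 [209.1112 211.6369]
 [191.3726 243.6737]
 [237.7066 211.0819]
 [213.745  257.2698]
 [256.2186 226.6768]
 [232.6586 269.6043]
 [282.1732 235.0466]]
box [[0.6232 0.2075 0.06  ]
 [0.5685 0.2227 0.06  ]] [[0.5826 0.243  0.    ]]
```

Emit:
{"method": "move_arm", "body": {
  "targets": [
    {"dx":0,"dy":0,"dz":-0.6,"rx":0,"ry":0,"rz":0},
    {"dx":0,"dy":0,"dz":-0.6,"rx":0,"ry":0,"rz":0},
    {"dx":0,"dy":0,"dz":-0.6,"rx":0,"ry":0,"rz":0},
    {"dx":0,"dy":0,"dz":-0.6,"rx":0,"ry":0,"rz":0},
    {"dx":0,"dy":0,"dz":-0.5,"rx":0,"ry":0,"rz":0},
    {"dx":0,"dy":0,"dz":-0.5,"rx":0,"ry":0,"rz":0},
    {"dx":0,"dy":0,"dz":-0.4,"rx":0,"ry":0,"rz":0},
    {"dx":0,"dy":0,"dz":-0.4,"rx":0,"ry":0,"rz":0},
    {"dx":0,"dy":0,"dz":-0.2,"rx":0,"ry":0,"rz":0},
    {"dx":0,"dy":0,"dz":0,"rx":0,"ry":0,"rz":0}
  ]
}}

```text
t: 3.9
tcp_pos: [0.5203, 0.1746, 0.041]
tool_rot: [0.117, 0.993, -0.0, -0.0]
force: [0.0, 0.3, -0.2]
finger_gap: 0.447
gripper_force: 0.0
```

Emit:
{"method": "move_arm", "body": {
  "targets": [
    {"dx":0,"dy":0,"dz":0,"rx":0,"ry":0,"rz":0},
    {"dx":0,"dy":0,"dz":0,"rx":0,"ry":0,"rz":0},
    {"dx":0,"dy":0,"dz":0,"rx":0,"ry":0,"rz":0},
    {"dx":0,"dy":0,"dz":0,"rx":0,"ry":0,"rz":0},
    {"dx":0,"dy":0,"dz":0,"rx":0,"ry":0,"rz":0},
    {"dx":0,"dy":0,"dz":0,"rx":0,"ry":0,"rz":0},
    {"dx":0,"dy":0,"dz":0,"rx":0,"ry":0,"rz":0},
    {"dx":0,"dy":0,"dz":0,"rx":0,"ry":0,"rz":0},
    {"dx":0,"dy":0,"dz":0,"rx":0,"ry":0,"rz":0},
    {"dx":0,"dy":0,"dz":0,"rx":0,"ry":0,"rz":0}
  ],
  "claw": 0
}}

```text
t: 5.15
tcp_pos: [0.5207, 0.1747, 0.0417]
tool_rot: [0.117, 0.993, 0.0, 0.0]
force: [-0.4, 0.2, 4.8]
finger_gap: 0.088
gripper_force: 31.2
```

Emit:
{"method": "move_arm", "body": {
  "targets": [
    {"dx":0,"dy":0,"dz":0.4,"rx":0,"ry":0,"rz":0},
    {"dx":0,"dy":0,"dz":0.8,"rx":0,"ry":0,"rz":0},
    {"dx":0,"dy":0,"dz":1,"rx":0,"ry":0,"rz":0},
    {"dx":-0.2,"dy":0,"dz":1,"rx":0,"ry":0,"rz":0},
    {"dx":-0.4,"dy":-0.2,"dz":0.8,"rx":0,"ry":0,"rz":0.05},
    {"dx":-0.4,"dy":-0.5,"dz":0.4,"rx":0,"ry":0,"rz":0.05},
    {"dx":0,"dy":-0.8,"dz":0,"rx":0,"ry":0,"rz":0.05},
    {"dx":0,"dy":-1,"dz":0,"rx":0,"ry":0,"rz":0.05},
    {"dx":0,"dy":-1,"dz":0,"rx":0,"ry":0,"rz":0.05},
    {"dx":0,"dy":-1,"dz":0,"rx":0,"ry":0,"rz":0.05}
  ]
}}

```text
t: 6.4
tcp_pos: [0.495, 0.0614, 0.1515]
tool_rot: [0.038, 0.999, 0.0, -0.0]
force: [-0.3, 0.5, 0.2]
finger_gap: 0.092
gripper_force: 30.5
```

Emit:
{"method": "move_arm", "body": {
  "targets": [
    {"dx":0,"dy":-1,"dz":0,"rx":0,"ry":0,"rz":0.05},
    {"dx":0,"dy":-1,"dz":0,"rx":0,"ry":0,"rz":0.05},
    {"dx":0,"dy":-1,"dz":0,"rx":0,"ry":0,"rz":0.03},
    {"dx":0,"dy":-1,"dz":0,"rx":0,"ry":0,"rz":0},
    {"dx":0,"dy":-1,"dz":0,"rx":0,"ry":0,"rz":0},
    {"dx":0,"dy":-1,"dz":0,"rx":0,"ry":0,"rz":0},
    {"dx":0,"dy":-1,"dz":0,"rx":0,"ry":0,"rz":0},
    {"dx":0,"dy":-1,"dz":0,"rx":0,"ry":0,"rz":0},
    {"dx":0,"dy":-1,"dz":0,"rx":0,"ry":0,"rz":0},
    {"dx":0,"dy":-1,"dz":0,"rx":0,"ry":0,"rz":0}
  ]
}}

```text
t: 7.65
tcp_pos: [0.495, -0.1885, 0.1514]
tool_rot: [0.005, 1.0, 0.0, -0.0]
force: [-0.5, 0.2, -0.4]
finger_gap: 0.093
gripper_force: 30.5
```

Emit:
{"method": "move_arm", "body": {
  "targets": [
    {"dx":0.3,"dy":-1,"dz":0,"rx":0,"ry":0,"rz":0},
    {"dx":0.4,"dy":-1,"dz":0,"rx":0,"ry":0,"rz":0},
    {"dx":0.4,"dy":-1,"dz":0,"rx":0,"ry":0,"rz":0},
    {"dx":0.4,"dy":-1,"dz":0,"rx":0,"ry":0,"rz":0},
    {"dx":0.4,"dy":-1,"dz":0,"rx":0,"ry":0,"rz":0},
    {"dx":0.4,"dy":-0.6,"dz":-0.2,"rx":0,"ry":0,"rz":0},
    {"dx":0.24,"dy":-0.25,"dz":-0.5,"rx":0,"ry":0,"rz":0},
    {"dx":0,"dy":0,"dz":-0.6,"rx":0,"ry":0,"rz":0},
    {"dx":0,"dy":0,"dz":-0.4,"rx":0,"ry":0,"rz":0},
    {"dx":0,"dy":0,"dz":0,"rx":0,"ry":0,"rz":0}
  ]
}}

```text
t: 8.9
tcp_pos: [0.5578, -0.3326, 0.1072]
tool_rot: [0.004, 1.0, 0.001, -0.001]
force: [0.2, -0.6, -0.5]
finger_gap: 0.09
gripper_force: 30.5
```

Run:
```python
from h import *
im=cams.snapshot("scene");cv2.imwrite("pics/s2.png",im[:,:,::-1]);crop("pics/s2.png","pics/s2c.png",300,160,520,345,3)
s=sensors.sense();print(s["tcp_pos"],s["tool_rot"],s["force"],s["finger_gap"])
```

```text
[ 0.5584 -0.3332  0.1081] [ 0.0045  1.      0.0006 -0.0007] [0.0496 0.1922 0.0492] 0.08853418450537921
```

View pics/s2c.png

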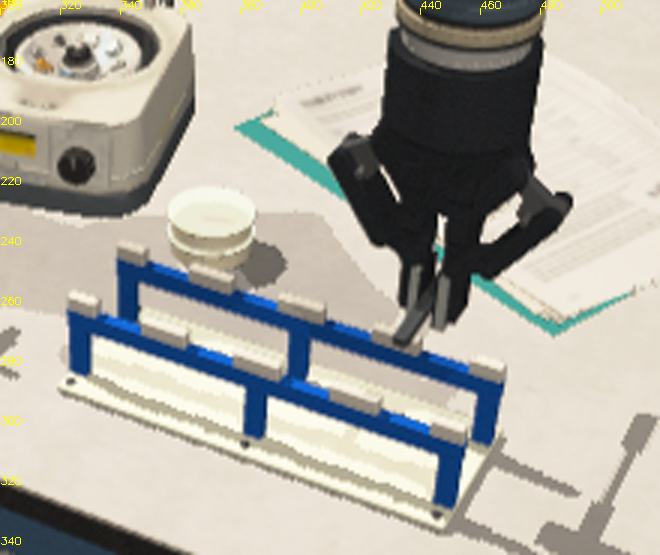

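Emit:
{"method": "move_arm", "body": {
  "targets": [
    {"dx":0,"dy":0,"dz":-0.4,"rx":0,"ry":0,"rz":0},
    {"dx":0,"dy":0,"dz":-0.5,"rx":0,"ry":0,"rz":0},
    {"dx":0,"dy":0,"dz":-0.5,"rx":0,"ry":0,"rz":0},
    {"dx":0,"dy":0,"dz":-0.4,"rx":0,"ry":0,"rz":0},
    {"dx":0,"dy":0,"dz":-0.3,"rx":0,"ry":0,"rz":0},
    {"dx":0,"dy":0,"dz":-0.2,"rx":0,"ry":0,"rz":0},
    {"dx":0,"dy":0,"dz":-0.2,"rx":0,"ry":0,"rz":0},
    {"dx":0,"dy":0,"dz":-0.1,"rx":0,"ry":0,"rz":0},
    {"dx":0,"dy":0,"dz":-0.06,"rx":0,"ry":0,"rz":0},
    {"dx":0,"dy":0,"dz":0,"rx":0,"ry":0,"rz":0}
  ]
}}

```text
t: 10.2
tcp_pos: [0.559, -0.3342, 0.0424]
tool_rot: [0.005, 1.0, -0.0, 0.0]
force: [-0.2, 0.1, -0.6]
finger_gap: 0.093
gripper_force: 30.5
```

Emit:
{"method": "move_arm", "body": {
  "targets": [
    {"dx":0,"dy":0,"dz":0,"rx":0,"ry":0,"rz":0},
    {"dx":0,"dy":0,"dz":0,"rx":0,"ry":0,"rz":0},
    {"dx":0,"dy":0,"dz":0,"rx":0,"ry":0,"rz":0},
    {"dx":0,"dy":0,"dz":0,"rx":0,"ry":0,"rz":0},
    {"dx":0,"dy":0,"dz":0,"rx":0,"ry":0,"rz":0},
    {"dx":0,"dy":0,"dz":0.2,"rx":0,"ry":0,"rz":0},
    {"dx":0,"dy":0,"dz":0.6,"rx":0,"ry":0,"rz":0},
    {"dx":0,"dy":0,"dz":1,"rx":0,"ry":0,"rz":0},
    {"dx":0,"dy":0,"dz":1,"rx":0,"ry":0,"rz":0},
    {"dx":0,"dy":0,"dz":1,"rx":0,"ry":0,"rz":0}
  ],
  "claw": 45
}}

```text
t: 11.45
tcp_pos: [0.5591, -0.3343, 0.1394]
tool_rot: [0.005, 1.0, -0.0, 0.001]
force: [-1.0, 0.2, -0.7]
finger_gap: 0.448
gripper_force: 0.0
```

Emit:
{"method": "move_arm", "body": {
  "targets": [
    {"dx":-0.1,"dy":0.5,"dz":0.4,"rx":0,"ry":0,"rz":0},
    {"dx":-0.1,"dy":1,"dz":0.2,"rx":0,"ry":0,"rz":0},
    {"dx":-0.1,"dy":1,"dz":0,"rx":0,"ry":0,"rz":0},
    {"dx":-0.1,"dy":1,"dz":0,"rx":0,"ry":0,"rz":-0.02},
    {"dx":-0.1,"dy":1,"dz":0,"rx":0,"ry":0,"rz":-0.02},
    {"dx":-0.1,"dy":1,"dz":0,"rx":0,"ry":0,"rz":-0.02},
    {"dx":-0.1,"dy":1,"dz":0,"rx":0,"ry":0,"rz":-0.02},
    {"dx":-0.1,"dy":1,"dz":0,"rx":0,"ry":0,"rz":-0.02},
    {"dx":-0.1,"dy":1,"dz":0,"rx":0,"ry":0,"rz":-0.01},
    {"dx":-0.1,"dy":1,"dz":0,"rx":0,"ry":0,"rz":0}
  ]
}}

```text
t: 12.7
tcp_pos: [0.5321, -0.0936, 0.1513]
tool_rot: [0.033, 0.999, 0.001, -0.001]
force: [-0.0, -0.1, 0.5]
finger_gap: 0.453
gripper_force: 0.0
```

Emit:
{"method": "move_arm", "body": {
  "targets": [
    {"dx":-0.1,"dy":1,"dz":0,"rx":0,"ry":0,"rz":0},
    {"dx":-0.1,"dy":1,"dz":0,"rx":0,"ry":0,"rz":0},
    {"dx":-0.1,"dy":1,"dz":0,"rx":0,"ry":0,"rz":0},
    {"dx":-0.1,"dy":1,"dz":0,"rx":0,"ry":0,"rz":0},
    {"dx":-0.1,"dy":1,"dz":0,"rx":0,"ry":0,"rz":0},
    {"dx":-0.1,"dy":1,"dz":0,"rx":0,"ry":0,"rz":0},
    {"dx":0,"dy":1,"dz":0,"rx":0,"ry":0,"rz":0},
    {"dx":0,"dy":0.8,"dz":0,"rx":0,"ry":0,"rz":0},
    {"dx":0,"dy":0.5,"dz":0,"rx":0,"ry":0,"rz":0},
    {"dx":0,"dy":0.25,"dz":0,"rx":0,"ry":0,"rz":0}
  ]
}}

```text
t: 13.95
tcp_pos: [0.5178, 0.1183, 0.1518]
tool_rot: [0.033, 0.999, -0.0, -0.001]
force: [-0.2, 0.2, 0.4]
finger_gap: 0.451
gripper_force: 0.0
```

Run:
```python
from h import *
im=cams.snapshot("scene");cv2.imwrite("pics/s3.png",im[:,:,::-1]);crop("pics/s3.png","pics/s3c.png",150,130,500,345,2)
s=sensors.sense();print(s["tcp_pos"],s["tool_rot"],s["force"],s["finger_gap"])
```

```text
[0.5181 0.1184 0.152 ] [ 0.0329  0.9995  0.0001 -0.0005] [ 0.1526  0.3638 -0.1542] 0.45199141567430295
```

View pics/s3c.png

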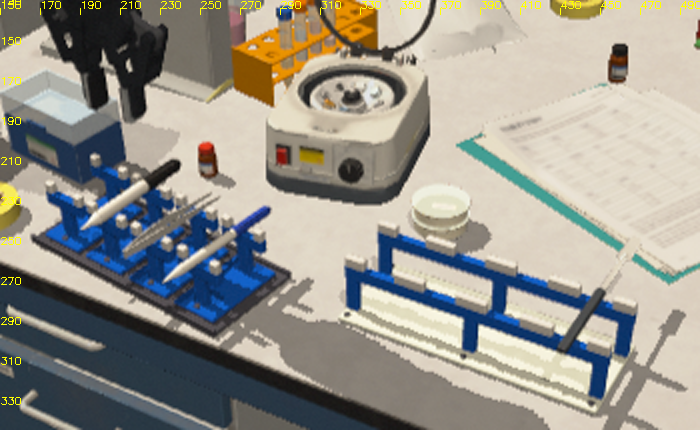

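The spatula now lies across both rails in the rightmost place, at about (440,305), and the gripper is over the marker.

Emit:
{"method": "move_arm", "body": {
  "targets": [
    {"dx":0,"dy":0,"dz":-0.6,"rx":0,"ry":0,"rz":0},
    {"dx":0,"dy":0,"dz":-0.6,"rx":0,"ry":0,"rz":0},
    {"dx":0,"dy":0,"dz":-0.6,"rx":0,"ry":0,"rz":0},
    {"dx":0,"dy":0,"dz":-0.6,"rx":0,"ry":0,"rz":0},
    {"dx":0,"dy":0,"dz":-0.5,"rx":0,"ry":0,"rz":0},
    {"dx":0,"dy":0,"dz":-0.5,"rx":0,"ry":0,"rz":0},
    {"dx":0,"dy":0,"dz":-0.4,"rx":0,"ry":0,"rz":0},
    {"dx":0,"dy":0,"dz":-0.4,"rx":0,"ry":0,"rz":0},
    {"dx":0,"dy":0,"dz":-0.2,"rx":0,"ry":0,"rz":0},
    {"dx":0,"dy":0,"dz":0,"rx":0,"ry":0,"rz":0}
  ]
}}

```text
t: 15.25
tcp_pos: [0.5187, 0.1172, 0.042]
tool_rot: [0.034, 0.999, -0.0, -0.0]
force: [0.2, -0.2, 0.0]
finger_gap: 0.454
gripper_force: 0.0
```

Emit:
{"method": "move_arm", "body": {
  "targets": [
    {"dx":0,"dy":0,"dz":0,"rx":0,"ry":0,"rz":0},
    {"dx":0,"dy":0,"dz":0,"rx":0,"ry":0,"rz":0},
    {"dx":0,"dy":0,"dz":0,"rx":0,"ry":0,"rz":0},
    {"dx":0,"dy":0,"dz":0,"rx":0,"ry":0,"rz":0},
    {"dx":0,"dy":0,"dz":0,"rx":0,"ry":0,"rz":0},
    {"dx":0,"dy":0,"dz":0,"rx":0,"ry":0,"rz":0},
    {"dx":0,"dy":0,"dz":0,"rx":0,"ry":0,"rz":0},
    {"dx":0,"dy":0,"dz":0,"rx":0,"ry":0,"rz":0},
    {"dx":0,"dy":0,"dz":0,"rx":0,"ry":0,"rz":0},
    {"dx":0,"dy":0,"dz":0,"rx":0,"ry":0,"rz":0}
  ],
  "claw": 0
}}

```text
t: 16.5
tcp_pos: [0.5192, 0.1172, 0.0427]
tool_rot: [0.034, 0.999, 0.0, 0.0]
force: [-0.5, -0.7, 5.9]
finger_gap: 0.085
gripper_force: 34.2
```

Emit:
{"method": "move_arm", "body": {
  "targets": [
    {"dx":0,"dy":0,"dz":0.4,"rx":0,"ry":0,"rz":0},
    {"dx":0,"dy":0,"dz":0.8,"rx":0,"ry":0,"rz":0},
    {"dx":0,"dy":0,"dz":1,"rx":0,"ry":0,"rz":0},
    {"dx":0,"dy":0,"dz":1,"rx":0,"ry":0,"rz":0},
    {"dx":0,"dy":-0.2,"dz":0.8,"rx":0,"ry":0,"rz":0.02},
    {"dx":0,"dy":-0.5,"dz":0.4,"rx":0,"ry":0,"rz":0.02},
    {"dx":0,"dy":-0.8,"dz":0,"rx":0,"ry":0,"rz":0.02},
    {"dx":0,"dy":-1,"dz":0,"rx":0,"ry":0,"rz":0.02},
    {"dx":0,"dy":-1,"dz":0,"rx":0,"ry":0,"rz":0.02},
    {"dx":0,"dy":-1,"dz":0,"rx":0,"ry":0,"rz":0.01}
  ]
}}

```text
t: 17.75
tcp_pos: [0.5183, 0.0033, 0.1519]
tool_rot: [0.005, 1.0, 0.0, -0.001]
force: [-0.7, 0.9, 0.4]
finger_gap: 0.089
gripper_force: 33.5
```

Emit:
{"method": "move_arm", "body": {
  "targets": [
    {"dx":0.16,"dy":-1,"dz":0,"rx":0,"ry":0,"rz":0},
    {"dx":0.16,"dy":-1,"dz":0,"rx":0,"ry":0,"rz":0},
    {"dx":0.16,"dy":-1,"dz":0,"rx":0,"ry":0,"rz":0},
    {"dx":0.16,"dy":-1,"dz":0,"rx":0,"ry":0,"rz":0},
    {"dx":0.16,"dy":-1,"dz":0,"rx":0,"ry":0,"rz":0},
    {"dx":0.16,"dy":-1,"dz":0,"rx":0,"ry":0,"rz":0},
    {"dx":0.16,"dy":-1,"dz":0,"rx":0,"ry":0,"rz":0},
    {"dx":0.16,"dy":-1,"dz":0,"rx":0,"ry":0,"rz":0},
    {"dx":0.16,"dy":-1,"dz":0,"rx":0,"ry":0,"rz":0},
    {"dx":0.16,"dy":-1,"dz":0,"rx":0,"ry":0,"rz":0}
  ]
}}

```text
t: 19.0
tcp_pos: [0.5591, -0.247, 0.1523]
tool_rot: [0.005, 1.0, 0.0, 0.0]
force: [-0.1, -0.7, -0.1]
finger_gap: 0.083
gripper_force: 33.5
```

Emit:
{"method": "move_arm", "body": {
  "targets": [
    {"dx":0,"dy":-0.7,"dz":0,"rx":0,"ry":0,"rz":0},
    {"dx":0,"dy":-0.35,"dz":-0.2,"rx":0,"ry":0,"rz":0},
    {"dx":0,"dy":-0.1,"dz":-0.4,"rx":0,"ry":0,"rz":0},
    {"dx":0,"dy":0,"dz":-0.4,"rx":0,"ry":0,"rz":0},
    {"dx":0,"dy":0,"dz":-0.4,"rx":0,"ry":0,"rz":0},
    {"dx":0,"dy":0,"dz":-0.3,"rx":0,"ry":0,"rz":0},
    {"dx":0,"dy":0,"dz":0,"rx":0,"ry":0,"rz":0},
    {"dx":0,"dy":0,"dz":0,"rx":0,"ry":0,"rz":0},
    {"dx":0,"dy":0,"dz":0,"rx":0,"ry":0,"rz":0},
    {"dx":0,"dy":0,"dz":0,"rx":0,"ry":0,"rz":0}
  ]
}}

```text
t: 20.25
tcp_pos: [0.5591, -0.2743, 0.1102]
tool_rot: [0.005, 1.0, -0.0, 0.0]
force: [-0.6, -1.0, 0.3]
finger_gap: 0.084
gripper_force: 33.5
```

Run:
```python
from h import *
im=cams.snapshot("scene");cv2.imwrite("pics/s4.png",im[:,:,::-1]);crop("pics/s4.png","pics/s4c.png",300,160,520,345,3)
s=sensors.sense();print(s["tcp_pos"],s["tool_rot"],s["force"],s["finger_gap"])
```

```text
[ 0.559  -0.2742  0.1101] [ 0.0047  1.     -0.0002  0.0002] [-0.6101  1.3696 -0.0178] 0.08631458373487287
```

View pics/s4c.png

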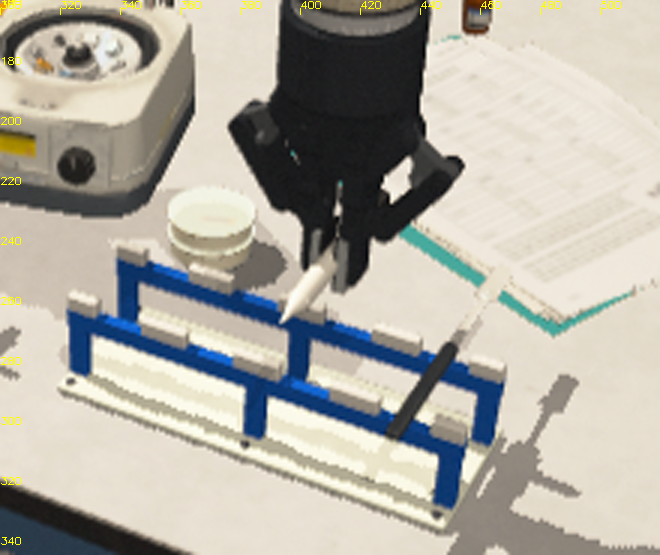

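Emit:
{"method": "move_arm", "body": {
  "targets": [
    {"dx":0,"dy":0,"dz":-0.4,"rx":0,"ry":0,"rz":0},
    {"dx":0,"dy":0,"dz":-0.5,"rx":0,"ry":0,"rz":0},
    {"dx":0,"dy":0,"dz":-0.5,"rx":0,"ry":0,"rz":0},
    {"dx":0,"dy":0,"dz":-0.4,"rx":0,"ry":0,"rz":0},
    {"dx":0,"dy":0,"dz":-0.3,"rx":0,"ry":0,"rz":0},
    {"dx":0,"dy":0,"dz":-0.2,"rx":0,"ry":0,"rz":0},
    {"dx":0,"dy":0,"dz":-0.2,"rx":0,"ry":0,"rz":0},
    {"dx":0,"dy":0,"dz":-0.1,"rx":0,"ry":0,"rz":0},
    {"dx":0,"dy":0,"dz":-0.06,"rx":0,"ry":0,"rz":0},
    {"dx":0,"dy":0,"dz":0,"rx":0,"ry":0,"rz":0}
  ]
}}

```text
t: 21.55
tcp_pos: [0.559, -0.2742, 0.0434]
tool_rot: [0.005, 1.0, -0.0, 0.0]
force: [-0.8, 1.0, -0.4]
finger_gap: 0.081
gripper_force: 33.5
```

Emit:
{"method": "move_arm", "body": {
  "targets": [
    {"dx":0,"dy":0,"dz":0,"rx":0,"ry":0,"rz":0},
    {"dx":0,"dy":0,"dz":0,"rx":0,"ry":0,"rz":0},
    {"dx":0,"dy":0,"dz":0,"rx":0,"ry":0,"rz":0},
    {"dx":0,"dy":0,"dz":0,"rx":0,"ry":0,"rz":0},
    {"dx":0,"dy":0,"dz":0,"rx":0,"ry":0,"rz":0},
    {"dx":0,"dy":0,"dz":0.2,"rx":0,"ry":0,"rz":0},
    {"dx":0,"dy":0,"dz":0.6,"rx":0,"ry":0,"rz":0},
    {"dx":0,"dy":0,"dz":1,"rx":0,"ry":0,"rz":0},
    {"dx":0,"dy":0,"dz":1,"rx":0,"ry":0,"rz":0},
    {"dx":0,"dy":0,"dz":1,"rx":0,"ry":0,"rz":0}
  ],
  "claw": 45
}}

```text
t: 22.8
tcp_pos: [0.5591, -0.2742, 0.1404]
tool_rot: [0.005, 1.0, -0.0, 0.001]
force: [-0.4, 0.7, 0.7]
finger_gap: 0.453
gripper_force: 0.0
```

Emit:
{"method": "move_arm", "body": {
  "targets": [
    {"dx":-0.2,"dy":0.5,"dz":0.4,"rx":0,"ry":0,"rz":0},
    {"dx":-0.2,"dy":1,"dz":0.2,"rx":0,"ry":0,"rz":0},
    {"dx":-0.2,"dy":1,"dz":0,"rx":0,"ry":0,"rz":-0.02},
    {"dx":-0.2,"dy":1,"dz":0,"rx":0,"ry":0,"rz":-0.02},
    {"dx":-0.2,"dy":1,"dz":0,"rx":0,"ry":0,"rz":-0.02},
    {"dx":-0.2,"dy":1,"dz":0,"rx":0,"ry":0,"rz":-0.02},
    {"dx":-0.2,"dy":1,"dz":0,"rx":0,"ry":0,"rz":-0.02},
    {"dx":-0.2,"dy":1,"dz":0,"rx":0,"ry":0,"rz":-0.02},
    {"dx":-0.2,"dy":1,"dz":0,"rx":0,"ry":0,"rz":-0.02},
    {"dx":-0.2,"dy":1,"dz":0,"rx":0,"ry":0,"rz":-0.015}
  ]
}}

```text
t: 24.05
tcp_pos: [0.5066, -0.0339, 0.1526]
tool_rot: [0.045, 0.999, 0.001, -0.002]
force: [-0.4, -0.2, -0.2]
finger_gap: 0.453
gripper_force: 0.0
```

Emit:
{"method": "move_arm", "body": {
  "targets": [
    {"dx":-0.2,"dy":1,"dz":0,"rx":0,"ry":0,"rz":0},
    {"dx":-0.1,"dy":1,"dz":0,"rx":0,"ry":0,"rz":0},
    {"dx":0,"dy":0.8,"dz":0,"rx":0,"ry":0,"rz":0},
    {"dx":0,"dy":0.5,"dz":0,"rx":0,"ry":0,"rz":0},
    {"dx":0,"dy":0.3,"dz":0,"rx":0,"ry":0,"rz":0},
    {"dx":0,"dy":0,"dz":-0.3,"rx":0,"ry":0,"rz":0},
    {"dx":0,"dy":0,"dz":-0.5,"rx":0,"ry":0,"rz":0},
    {"dx":0,"dy":0,"dz":-0.5,"rx":0,"ry":0,"rz":0},
    {"dx":0,"dy":0,"dz":-0.3,"rx":0,"ry":0,"rz":0},
    {"dx":0,"dy":0,"dz":0,"rx":0,"ry":0,"rz":0}
  ]
}}

```text
t: 25.3
tcp_pos: [0.5008, 0.0532, 0.1123]
tool_rot: [0.046, 0.999, 0.0, -0.001]
force: [0.2, 0.6, -0.2]
finger_gap: 0.452
gripper_force: 0.0
```

Run:
```python
from h import *
im=cams.snapshot("scene");cv2.imwrite("pics/s5.png",im[:,:,::-1]);crop("pics/s5.png","pics/s5c.png",150,130,500,345,2)
s=sensors.sense();print(s["tcp_pos"],s["tool_rot"],s["force"],s["finger_gap"])
```

```text
[0.5012 0.0532 0.1128] [ 0.0455  0.999   0.     -0.0005] [ 0.0844 -0.3963  0.221 ] 0.4534252876271305
```

View pics/s5c.png

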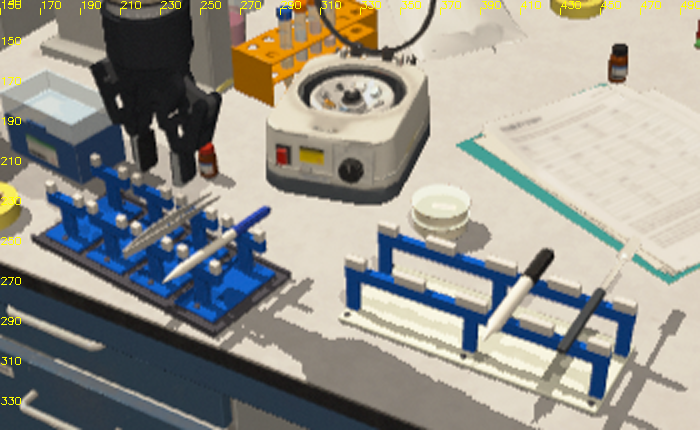

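The marker lies in the second place from the right, at about (410,275), and the gripper is over the forceps.

Emit:
{"method": "move_arm", "body": {
  "targets": [
    {"dx":0,"dy":0,"dz":-0.4,"rx":0,"ry":0,"rz":0},
    {"dx":0,"dy":0,"dz":-0.5,"rx":0,"ry":0,"rz":0},
    {"dx":0,"dy":0,"dz":-0.5,"rx":0,"ry":0,"rz":0},
    {"dx":0,"dy":0,"dz":-0.5,"rx":0,"ry":0,"rz":0},
    {"dx":0,"dy":0,"dz":-0.4,"rx":0,"ry":0,"rz":0},
    {"dx":0,"dy":0,"dz":-0.3,"rx":0,"ry":0,"rz":0},
    {"dx":0,"dy":0,"dz":-0.2,"rx":0,"ry":0,"rz":0},
    {"dx":0,"dy":0,"dz":-0.06,"rx":0,"ry":0,"rz":0},
    {"dx":0,"dy":0,"dz":0,"rx":0,"ry":0,"rz":0},
    {"dx":0,"dy":0,"dz":0,"rx":0,"ry":0,"rz":0}
  ]
}}

```text
t: 26.6
tcp_pos: [0.5016, 0.0534, 0.0421]
tool_rot: [0.045, 0.999, -0.0, 0.0]
force: [0.2, 0.1, -0.2]
finger_gap: 0.453
gripper_force: 0.0
```

Emit:
{"method": "move_arm", "body": {
  "targets": [
    {"dx":0,"dy":0,"dz":0,"rx":0,"ry":0,"rz":0},
    {"dx":0,"dy":0,"dz":0,"rx":0,"ry":0,"rz":0},
    {"dx":0,"dy":0,"dz":0,"rx":0,"ry":0,"rz":0},
    {"dx":0,"dy":0,"dz":0,"rx":0,"ry":0,"rz":0},
    {"dx":0,"dy":0,"dz":0,"rx":0,"ry":0,"rz":0},
    {"dx":0,"dy":0,"dz":0,"rx":0,"ry":0,"rz":0},
    {"dx":0,"dy":0,"dz":0,"rx":0,"ry":0,"rz":0},
    {"dx":0,"dy":0,"dz":0,"rx":0,"ry":0,"rz":0},
    {"dx":0,"dy":0,"dz":0,"rx":0,"ry":0,"rz":0},
    {"dx":0,"dy":0,"dz":0,"rx":0,"ry":0,"rz":0}
  ],
  "claw": 0
}}

```text
t: 27.85
tcp_pos: [0.5015, 0.0534, 0.0421]
tool_rot: [0.045, 0.999, -0.0, 0.0]
force: [-0.4, 1.1, 5.4]
finger_gap: 0.144
gripper_force: 31.2
```

Emit:
{"method": "move_arm", "body": {
  "targets": [
    {"dx":0,"dy":0,"dz":0.4,"rx":0,"ry":0,"rz":0},
    {"dx":0,"dy":0,"dz":0.8,"rx":0,"ry":0,"rz":0},
    {"dx":0,"dy":0,"dz":1,"rx":0,"ry":0,"rz":0},
    {"dx":0,"dy":0,"dz":1,"rx":0,"ry":0,"rz":0},
    {"dx":0,"dy":-0.2,"dz":0.8,"rx":0,"ry":0,"rz":0.02},
    {"dx":0,"dy":-0.5,"dz":0.4,"rx":0,"ry":0,"rz":0.03},
    {"dx":0,"dy":-0.8,"dz":0,"rx":0,"ry":0,"rz":0.03},
    {"dx":0.2,"dy":-1,"dz":0,"rx":0,"ry":0,"rz":0.03},
    {"dx":0.3,"dy":-1,"dz":0,"rx":0,"ry":0,"rz":0.03},
    {"dx":0.3,"dy":-1,"dz":0,"rx":0,"ry":0,"rz":0.015}
  ]
}}

```text
t: 29.1
tcp_pos: [0.5213, -0.0598, 0.152]
tool_rot: [0.004, 1.0, 0.0, -0.0]
force: [0.1, -0.3, 0.5]
finger_gap: 0.146
gripper_force: 30.5
```

Emit:
{"method": "move_arm", "body": {
  "targets": [
    {"dx":0.3,"dy":-1,"dz":0,"rx":0,"ry":0,"rz":0},
    {"dx":0.3,"dy":-1,"dz":0,"rx":0,"ry":0,"rz":0},
    {"dx":0.3,"dy":-1,"dz":0,"rx":0,"ry":0,"rz":0},
    {"dx":0.3,"dy":-1,"dz":0,"rx":0,"ry":0,"rz":0},
    {"dx":0.3,"dy":-1,"dz":0,"rx":0,"ry":0,"rz":0},
    {"dx":0.04,"dy":-0.8,"dz":0,"rx":0,"ry":0,"rz":0},
    {"dx":0,"dy":-0.4,"dz":-0.3,"rx":0,"ry":0,"rz":0},
    {"dx":0,"dy":0,"dz":-0.6,"rx":0,"ry":0,"rz":0},
    {"dx":0,"dy":0,"dz":-0.5,"rx":0,"ry":0,"rz":0},
    {"dx":0,"dy":0,"dz":-0.3,"rx":0,"ry":0,"rz":0}
  ]
}}

```text
t: 30.35
tcp_pos: [0.559, -0.2128, 0.1077]
tool_rot: [0.004, 1.0, 0.001, -0.001]
force: [-0.3, 0.1, -0.2]
finger_gap: 0.135
gripper_force: 30.5
```

Run:
```python
from h import *
im=cams.snapshot("scene");cv2.imwrite("pics/s6.png",im[:,:,::-1]);crop("pics/s6.png","pics/s6c.png",300,160,520,345,3)
s=sensors.sense();print(s["tcp_pos"],s["tool_rot"],s["force"],s["finger_gap"])
```

```text
[ 0.5588 -0.2127  0.1072] [ 0.0043  1.      0.001  -0.0016] [-0.5203  1.1842 -1.0097] 0.1410093437751533
```

View pics/s6c.png

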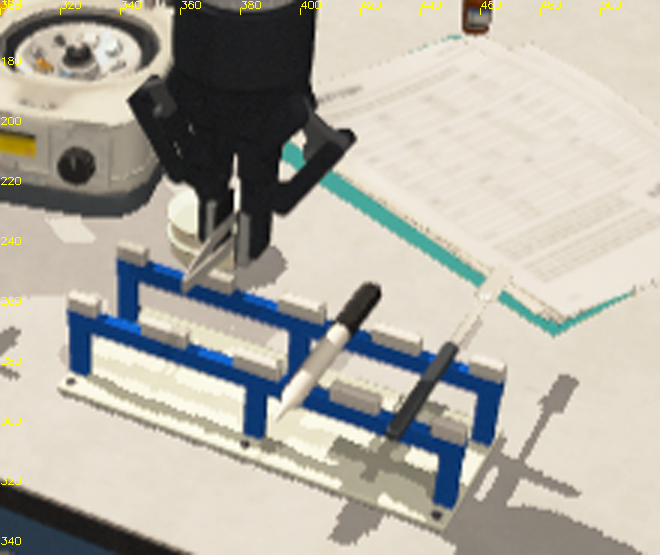

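Emit:
{"method": "move_arm", "body": {
  "targets": [
    {"dx":0,"dy":0,"dz":-0.4,"rx":0,"ry":0,"rz":0},
    {"dx":0,"dy":0,"dz":-0.5,"rx":0,"ry":0,"rz":0},
    {"dx":0,"dy":0,"dz":-0.5,"rx":0,"ry":0,"rz":0},
    {"dx":0,"dy":0,"dz":-0.4,"rx":0,"ry":0,"rz":0},
    {"dx":0,"dy":0,"dz":-0.3,"rx":0,"ry":0,"rz":0},
    {"dx":0,"dy":0,"dz":-0.2,"rx":0,"ry":0,"rz":0},
    {"dx":0,"dy":0,"dz":-0.2,"rx":0,"ry":0,"rz":0},
    {"dx":0,"dy":0,"dz":-0.1,"rx":0,"ry":0,"rz":0},
    {"dx":0,"dy":0,"dz":-0.06,"rx":0,"ry":0,"rz":0},
    {"dx":0,"dy":0,"dz":0,"rx":0,"ry":0,"rz":0}
  ]
}}

```text
t: 31.65
tcp_pos: [0.56, -0.2142, 0.0429]
tool_rot: [0.005, 1.0, -0.0, 0.0]
force: [-0.1, -0.6, -0.4]
finger_gap: 0.143
gripper_force: 30.5
```

Emit:
{"method": "move_arm", "body": {
  "targets": [
    {"dx":0,"dy":0,"dz":0,"rx":0,"ry":0,"rz":0},
    {"dx":0,"dy":0,"dz":0,"rx":0,"ry":0,"rz":0},
    {"dx":0,"dy":0,"dz":0,"rx":0,"ry":0,"rz":0},
    {"dx":0,"dy":0,"dz":0,"rx":0,"ry":0,"rz":0},
    {"dx":0,"dy":0,"dz":0,"rx":0,"ry":0,"rz":0},
    {"dx":0,"dy":0,"dz":0.2,"rx":0,"ry":0,"rz":0},
    {"dx":0,"dy":0,"dz":0.6,"rx":0,"ry":0,"rz":0},
    {"dx":0,"dy":0,"dz":1,"rx":0,"ry":0,"rz":0},
    {"dx":0,"dy":0,"dz":1,"rx":0,"ry":0,"rz":0},
    {"dx":0,"dy":0,"dz":1,"rx":0,"ry":0,"rz":0}
  ],
  "claw": 45
}}

```text
t: 32.9
tcp_pos: [0.5601, -0.2142, 0.1398]
tool_rot: [0.005, 1.0, -0.0, 0.001]
force: [0.6, 0.1, 0.9]
finger_gap: 0.447
gripper_force: 0.0
```

Emit:
{"method": "move_arm", "body": {
  "targets": [
    {"dx":-0.25,"dy":0.5,"dz":0.3,"rx":0,"ry":0,"rz":-0.02},
    {"dx":-0.25,"dy":1,"dz":0,"rx":0,"ry":0,"rz":-0.03},
    {"dx":-0.25,"dy":1,"dz":0,"rx":0,"ry":0,"rz":-0.03},
    {"dx":-0.25,"dy":1,"dz":0,"rx":0,"ry":0,"rz":-0.03},
    {"dx":-0.25,"dy":1,"dz":0,"rx":0,"ry":0,"rz":-0.03},
    {"dx":-0.25,"dy":1,"dz":0,"rx":0,"ry":0,"rz":-0.03},
    {"dx":-0.25,"dy":1,"dz":0,"rx":0,"ry":0,"rz":-0.03},
    {"dx":-0.25,"dy":0.95,"dz":0,"rx":0,"ry":0,"rz":-0.03},
    {"dx":-0.25,"dy":0.7,"dz":0,"rx":0,"ry":0,"rz":-0.02},
    {"dx":-0.25,"dy":0.3,"dz":0,"rx":0,"ry":0,"rz":0}
  ]
}}

```text
t: 34.15
tcp_pos: [0.4958, -0.0013, 0.1451]
tool_rot: [0.069, 0.998, 0.0, -0.001]
force: [1.1, -0.7, 0.7]
finger_gap: 0.451
gripper_force: 0.0
```

Run:
```python
from h import *
im=cams.snapshot("scene");cv2.imwrite("pics/s7.png",im[:,:,::-1]);crop("pics/s7.png","pics/s7c.png",150,130,500,345,2)
s=sensors.sense();print(s["tcp_pos"],s["tool_rot"],s["force"],s["finger_gap"])
```

```text
[ 0.4948 -0.001   0.1451] [ 0.0694  0.9976  0.0004 -0.0016] [-0.6292  0.6574  0.1815] 0.4479012385615916
```

View pics/s7c.png

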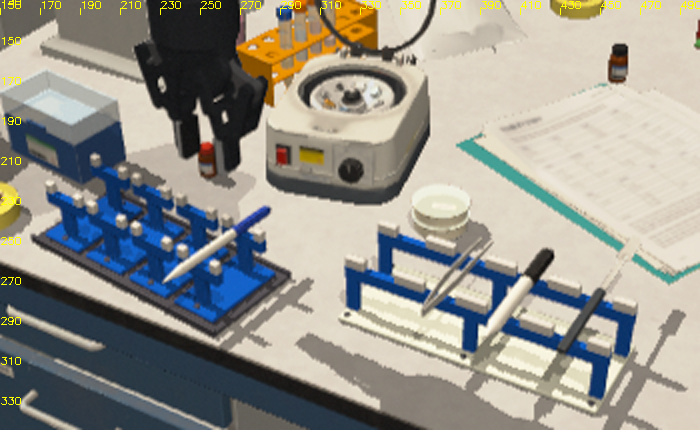

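The forceps lie in the second place from the left. The pen is next.

Emit:
{"method": "move_arm", "body": {
  "targets": [
    {"dx":0,"dy":0,"dz":-0.5,"rx":0,"ry":0,"rz":0},
    {"dx":0,"dy":0,"dz":-0.6,"rx":0,"ry":0,"rz":0},
    {"dx":0,"dy":0,"dz":-0.6,"rx":0,"ry":0,"rz":0},
    {"dx":0,"dy":0,"dz":-0.6,"rx":0,"ry":0,"rz":0},
    {"dx":0,"dy":0,"dz":-0.5,"rx":0,"ry":0,"rz":0},
    {"dx":0,"dy":0,"dz":-0.5,"rx":0,"ry":0,"rz":0},
    {"dx":0,"dy":0,"dz":-0.4,"rx":0,"ry":0,"rz":0},
    {"dx":0,"dy":0,"dz":-0.3,"rx":0,"ry":0,"rz":0},
    {"dx":0,"dy":0,"dz":-0.2,"rx":0,"ry":0,"rz":0},
    {"dx":0,"dy":0,"dz":0,"rx":0,"ry":0,"rz":0}
  ]
}}

```text
t: 35.45
tcp_pos: [0.4973, -0.0028, 0.0401]
tool_rot: [0.07, 0.998, 0.0, -0.0]
force: [-0.1, 0.2, 0.1]
finger_gap: 0.454
gripper_force: 0.0
```

Emit:
{"method": "move_arm", "body": {
  "targets": [
    {"dx":0,"dy":0,"dz":0,"rx":0,"ry":0,"rz":0},
    {"dx":0,"dy":0,"dz":0,"rx":0,"ry":0,"rz":0},
    {"dx":0,"dy":0,"dz":0,"rx":0,"ry":0,"rz":0},
    {"dx":0,"dy":0,"dz":0,"rx":0,"ry":0,"rz":0},
    {"dx":0,"dy":0,"dz":0,"rx":0,"ry":0,"rz":0},
    {"dx":0,"dy":0,"dz":0,"rx":0,"ry":0,"rz":0},
    {"dx":0,"dy":0,"dz":0,"rx":0,"ry":0,"rz":0},
    {"dx":0,"dy":0,"dz":0,"rx":0,"ry":0,"rz":0},
    {"dx":0,"dy":0,"dz":0,"rx":0,"ry":0,"rz":0},
    {"dx":0,"dy":0,"dz":0,"rx":0,"ry":0,"rz":0}
  ],
  "claw": 0
}}

```text
t: 36.7
tcp_pos: [0.4977, -0.0029, 0.0407]
tool_rot: [0.07, 0.998, -0.0, 0.0]
force: [-0.6, 0.4, 5.1]
finger_gap: 0.085
gripper_force: 33.1
```

Emit:
{"method": "move_arm", "body": {
  "targets": [
    {"dx":0,"dy":0,"dz":0.4,"rx":0,"ry":0,"rz":0},
    {"dx":0,"dy":0,"dz":0.8,"rx":0,"ry":0,"rz":0},
    {"dx":0,"dy":0,"dz":1,"rx":0,"ry":0,"rz":0},
    {"dx":0,"dy":0,"dz":1,"rx":0,"ry":0,"rz":0.03},
    {"dx":0.2,"dy":-0.3,"dz":0.8,"rx":0,"ry":0,"rz":0.05},
    {"dx":0.4,"dy":-0.7,"dz":0.4,"rx":0,"ry":0,"rz":0.05},
    {"dx":0.4,"dy":-1,"dz":0,"rx":0,"ry":0,"rz":0.05},
    {"dx":0.4,"dy":-1,"dz":0,"rx":0,"ry":0,"rz":0.05},
    {"dx":0.4,"dy":-1,"dz":0,"rx":0,"ry":0,"rz":0.02},
    {"dx":0.4,"dy":-1,"dz":0,"rx":0,"ry":0,"rz":0}
  ]
}}

```text
t: 37.95
tcp_pos: [0.5523, -0.1285, 0.1505]
tool_rot: [0.005, 1.0, 0.0, -0.0]
force: [-0.0, 0.4, -1.0]
finger_gap: 0.086
gripper_force: 32.4
```

Emit:
{"method": "move_arm", "body": {
  "targets": [
    {"dx":0.36,"dy":-0.7,"dz":0,"rx":0,"ry":0,"rz":0},
    {"dx":0,"dy":-0.34,"dz":0,"rx":0,"ry":0,"rz":0},
    {"dx":0,"dy":0,"dz":-0.4,"rx":0,"ry":0,"rz":0},
    {"dx":0,"dy":0,"dz":-0.5,"rx":0,"ry":0,"rz":0},
    {"dx":0,"dy":0,"dz":-0.5,"rx":0,"ry":0,"rz":0},
    {"dx":0,"dy":0,"dz":-0.3,"rx":0,"ry":0,"rz":0},
    {"dx":0,"dy":0,"dz":0,"rx":0,"ry":0,"rz":0},
    {"dx":0,"dy":0,"dz":0,"rx":0,"ry":0,"rz":0},
    {"dx":0,"dy":0,"dz":0,"rx":0,"ry":0,"rz":0},
    {"dx":0,"dy":0,"dz":0,"rx":0,"ry":0,"rz":0}
  ]
}}

```text
t: 39.2
tcp_pos: [0.5616, -0.154, 0.1082]
tool_rot: [0.005, 1.0, -0.0, 0.0]
force: [0.5, -0.1, 0.4]
finger_gap: 0.085
gripper_force: 32.4
```

Lower to z = 0.0417, release, lift, and move clear.

Emit:
{"method": "move_arm", "body": {
  "targets": [
    {"dx":0,"dy":0,"dz":-0.4,"rx":0,"ry":0,"rz":0},
    {"dx":0,"dy":0,"dz":-0.5,"rx":0,"ry":0,"rz":0},
    {"dx":0,"dy":0,"dz":-0.5,"rx":0,"ry":0,"rz":0},
    {"dx":0,"dy":0,"dz":-0.4,"rx":0,"ry":0,"rz":0},
    {"dx":0,"dy":0,"dz":-0.3,"rx":0,"ry":0,"rz":0},
    {"dx":0,"dy":0,"dz":-0.2,"rx":0,"ry":0,"rz":0},
    {"dx":0,"dy":0,"dz":-0.2,"rx":0,"ry":0,"rz":0},
    {"dx":0,"dy":0,"dz":-0.1,"rx":0,"ry":0,"rz":0},
    {"dx":0,"dy":0,"dz":-0.06,"rx":0,"ry":0,"rz":0},
    {"dx":0,"dy":0,"dz":0,"rx":0,"ry":0,"rz":0}
  ]
}}

```text
t: 40.45
tcp_pos: [0.5615, -0.1539, 0.0414]
tool_rot: [0.005, 1.0, -0.0, 0.0]
force: [0.4, 0.4, -0.3]
finger_gap: 0.087
gripper_force: 32.4
```

Emit:
{"method": "move_arm", "body": {
  "targets": [
    {"dx":0,"dy":0,"dz":0,"rx":0,"ry":0,"rz":0},
    {"dx":0,"dy":0,"dz":0,"rx":0,"ry":0,"rz":0},
    {"dx":0,"dy":0,"dz":0,"rx":0,"ry":0,"rz":0},
    {"dx":0,"dy":0,"dz":0,"rx":0,"ry":0,"rz":0},
    {"dx":0,"dy":0,"dz":0,"rx":0,"ry":0,"rz":0},
    {"dx":0,"dy":0,"dz":0.2,"rx":0,"ry":0,"rz":0},
    {"dx":0,"dy":0,"dz":0.6,"rx":0,"ry":0,"rz":0},
    {"dx":0,"dy":0,"dz":1,"rx":0,"ry":0,"rz":0},
    {"dx":0,"dy":0,"dz":1,"rx":0,"ry":0,"rz":0},
    {"dx":0,"dy":0,"dz":1,"rx":0,"ry":0,"rz":0}
  ],
  "claw": 45
}}

```text
t: 41.7
tcp_pos: [0.5616, -0.1539, 0.1383]
tool_rot: [0.005, 1.0, -0.0, 0.001]
force: [0.2, 0.1, -0.6]
finger_gap: 0.455
gripper_force: 0.0
```

Emit:
{"method": "move_arm", "body": {
  "targets": [
    {"dx":-0.3,"dy":0.4,"dz":0.8,"rx":0,"ry":0,"rz":0},
    {"dx":-0.3,"dy":1,"dz":0.8,"rx":0,"ry":0,"rz":0},
    {"dx":-0.3,"dy":1,"dz":0.4,"rx":0,"ry":0,"rz":0},
    {"dx":-0.3,"dy":1,"dz":0,"rx":0,"ry":0,"rz":0},
    {"dx":-0.3,"dy":1,"dz":0,"rx":0,"ry":0,"rz":0},
    {"dx":-0.3,"dy":1,"dz":0,"rx":0,"ry":0,"rz":0},
    {"dx":0,"dy":1,"dz":0,"rx":0,"ry":0,"rz":0},
    {"dx":0,"dy":0.6,"dz":0,"rx":0,"ry":0,"rz":0},
    {"dx":0,"dy":0.3,"dz":0,"rx":0,"ry":0,"rz":0},
    {"dx":0,"dy":0,"dz":0,"rx":0,"ry":0,"rz":0}
  ]
}}

```text
t: 42.95
tcp_pos: [0.5165, 0.0288, 0.1863]
tool_rot: [0.004, 1.0, -0.0, 0.0]
force: [0.7, 0.4, 0.2]
finger_gap: 0.448
gripper_force: 0.0
```

Run:
```python
from h import *
a=cams.snapshot("scene")[:,:,::-1];b=cams.snapshot("top")[:,:,::-1];cv2.imwrite("pics/f1.png",a);cv2.imwrite("pics/f2.png",b)
crop("pics/f1.png","pics/f1c.png",300,180,500,330,4);crop("pics/f2.png","pics/f2c.png",310,150,475,265,4)
```

```text
(no output)
```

View pics/f1c.png

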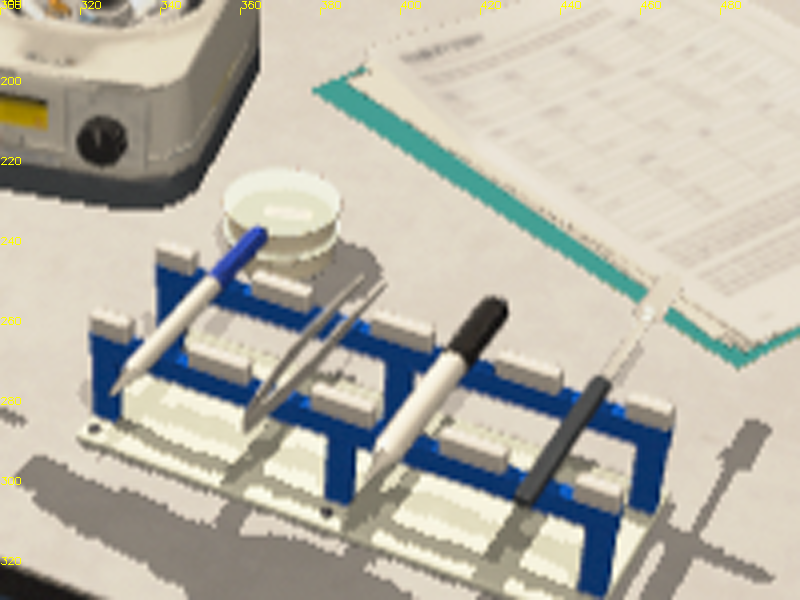

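View pics/f2c.png

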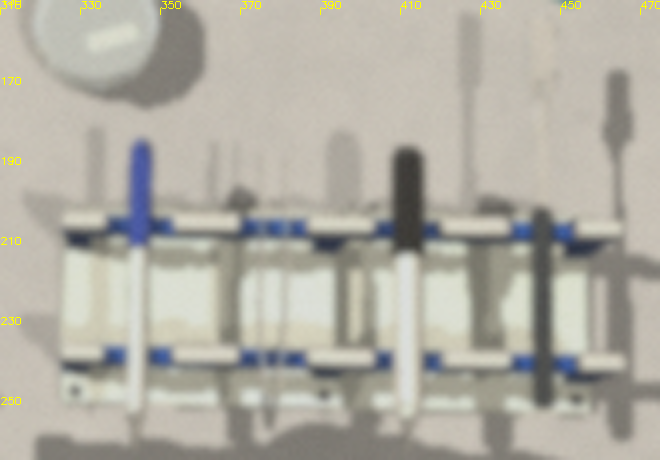

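Both views show pen, forceps, marker and spatula, left to right, each straight in its notches. Their middles are within about 6 mm of mid-rail (row 223 in the top view).

```bash
python3 -c "
from station import order;print(order.sign_off())"
```

```text
the job is handed in; nothing more can be done
None
```

All four tools lie released in the rack in reverse order (pen, forceps, marker, spatula, left to right), and the job was handed in at about 43 s of the 104 s; the sign-off returned no verdict.

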